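# Close the tin with its nested lids, then hold up the outer lid alone

### The arm

A 6-joint arm with a two-finger parallel gripper is mounted at the origin on the work surface. World frame = base frame: x ahead of the robot, y to its left, z up, the work surface at z = 0. Lengths are in mm, angles in rad, forces in N, time in s.
With the tool pointing down it reaches from about 300 to 775 mm from the base axis. Payload 14.6 kg.
Tool frame: the origin (TCP) lies between the finger pads; the fingertips stand 11 mm ahead of it and the grasp point (between the pads) lies 8 mm behind it; z points along the fingers, y is the direction in which the jaws open and shut (so a half turn about z gives the same grasp; the last joint's range is limited). The gripper opens to 94 mm and grips with 3 to 60 N. Pads are 16 mm wide; open, the fingers measure 119 mm over their backs; the gripper's body (75 mm by 177 mm) begins 78 mm behind the grasp point.
Start: joints at [1.261, 0.3, 1.521, -0, 1.321, -0.067], TCP at [132.23, 533.858, 216.446] pointing down, gripper open.
Joint ranges: [-3.03, 3.03], [-0.79, 2.21], [0.23, 2.52], [-1.04, 4.18], [0, 3.07], [-2.55, 2.55]. Speed limits (rad/s): [2.22, 2.22, 2.57, 3.14, 3.14, 3.14].

### API

Orientations are given as [roll, pitch, yaw] about the fixed x, y, z axes, in that order (R = Rz(yaw) Ry(pitch) Rx(roll)).
In Python, from cell import * gives the robot as it stands.
- The arm moves only by the tool arm_command, never from a script. Its argument "deltas" is a list of rows, each an object with "xyz": the shift along the world's x, y, z in m, a list of three; "turn": the turn, a rotation vector about the world's x, y, z in rad, a list of three. A call has 1 to 12 rows; each row shifts and turns the commanded pose from where the row before left it; what a row does not reach is not made up. A row lasts 1/8 s, in which the tool goes at most 62.5 mm and 10.7 degrees, less where a joint would pass 70% of its speed; a pose out of reach is approached as far as the arm can. A call with a gripper value outside its range is refused whole. "gripper" is the closure, from 0 (fully open) to 1 (shut), set as the call begins (left out, the last holds). The fingers move at their own pace and stop on an object; "force" is the grip in N (left out, the last holds). Time passes only in rows, so rows that do not move let the fingers close. It gives the time, the measured TCP pose, the force and the opening at its end, in the units of the state.
- read_state(): the state, without advancing time (a new reading comes with each control period).
- camera(name): name is "scene" or "top" or "wrist"; returns a dict with "color" (400x640x3 uint8, red, green, blue), "fx", "fy", "cx", "cy" (pixels), "k1" (the pictures are not rectified: a ray, as slopes to the right and down, at radius r is drawn at 1 + k1 r^2 times it, then the intrinsics apply), "rvec" (rotation vector, rad) and "tvec" (3), from world to camera coordinates, as OpenCV has them; the wrist camera has in their place "mount" (4x4, takes a point from camera to tool coordinates, whose origin is the TCP and whose axes are the flange's). Camera axes: x right, y down, z forward; pixel columns grow to the right and rows downward; lengths in mm; the calibration is good to about 2 mm. A picture is of the moment at which its call begins: read the wrist's pose just before it. There is no depth.
- sign_off(): hands the job in, once; it reports no verdict.
The state is a dict: "clock": time; "joints": joint angles; "qd": joint speeds; "effort": joint torques, N m; "eef_pos": TCP position; "eef_rot": TCP orientation; "wrist_force": force on the tool from outside, world axes, zero at the start; "moment": the same for the moment, N m; "finger_gap": finger opening in mm.
Only numpy, scipy, OpenCV 4.12 (cv2) and the standard library are available. Lean on these libraries where they do the work, as an engineer would, in place of code of your own. Each camera call takes 0.05 s, during which the arm holds its last target.

### The job

Lift the nested pair of lids together off the wooden plinth by the inner lid's knob, carry it to the open tin and lower it gently until the inner lid is fully seated in the tin's mouth; do not drop it. Then let go of the knob and lift the outer lid off alone, leaving the inner lid seated and undisturbed. Finish while holding the outer lid still and level above the tin, completely clear of the knob, and leave the sleigh, penguin, globe shell and music box base where they stand.

Things in the scene. Friction and masses are not known exactly. Their poses are not given: they have to be found in the camera images.
- tin_mouth (a point): centre of the open mouth of a loose round straight-walled metal tin (0.9 kg), level with its rim. The tin is 90 mm in outer diameter, 84 mm inside, 70 mm tall, standing upright on the shelf; z up. Tin and plinth may change sides.
- knob (a point): centre (half-way up) of the cylindrical knob on top of the inner lid, 20 mm diameter, 24 mm tall, on a 14 mm stem; z up. Gripping the knob lifts both lids, as the outer lid lies on the inner lid's flange. 44 mm above the tin's rim when seated, 54 mm above the lid's foot. The whole knob sticks out above the outer lid's collar, its lower end 1 mm over the collar's top.
- inner_flange (a point): a point on the inner lid's axis at the underside of its flange (44 mm below the knob's centre); coincides with tin_mouth when the lid is fully seated.
- collar (a point): centre (half-way up) of the upright tubular collar on the outer lid, 44 mm outer diameter, 28 mm bore, 24 mm tall, z up; the inner lid's stem passes up through it. 25 mm below the knob's centre when nested. Lifting by the collar takes the outer lid only; it is fully clear of the knob after 62 mm of rise.
- outer_skirt (a point): a point on the outer lid's axis level with the lower edge of its skirt, 25 mm below the collar's centre. 50 mm below the knob's centre when nested.
- inner_lid: inner lid, metal, about 0.16 kg; origin at the centre of its foot, z up. From below: plug 78 mm diameter (70 at its foot), 10 mm deep, that enters the tin; flange 89 mm diameter, 4 mm thick, that rests on the tin's rim; stem 28 mm tall; knob. It waits on the plinth.
- outer_lid: outer lid, metal, about 0.14 kg; origin at the centre of its skirt's lower edge, z up. Flat ring plate 104 mm diameter, 3 mm thick, with the collar standing on it round a 28 mm hole and a 10 mm skirt at its edge (98 mm inside, loose over the tin). Lies loosely on the inner lid's flange.
- plinth: fixed square wooden plinth 120 x 120 x 18 mm on which the lid pair waits; origin at the centre of its underside
- sleigh: bystander: small tin sleigh 95 x 50 x 70 mm on runners; origin at the centre of its underside
- penguin: bystander: ceramic penguin about 65 mm wide and 87 mm tall; origin at the centre of its underside
- globe_shell: bystander: clear acrylic globe 76 mm diameter, 78 mm tall, with a short neck below; origin at the centre of its underside
- music_base: bystander: round plastic music box base 76 mm diameter, 38 mm tall; origin at the centre of its underside
There are look-alikes about, which are no part of the job. What is shaped like the outer_lid but purple or turquoise is not meant.

How it is judged:
By the outcome, as a careful person would: the job done as asked, in the order asked, and still so for the second after the job is handed in, while the arm keeps its last pose, push and grip.
It also fails if it takes over 51 s, if anything falls off the work surface, if the arm or the gripper's body presses on something with over 40 N, if the wrist force passes 120 N, or if a joint passes its speed limit or range.

## Working session

There is one attempt and no reset: what is moved stays moved. The work goes in short steps, Python scripts to look and compute and a tool call to move; the robot and the scene stay as the last step left them, time stands still between calls to the robot, and variables do not carry over. Pictures are saved under pics/ and viewed, and the job is handed in when it is done.

Besides the shell and the picture viewer there is one more tool, called after "Request:" as a command line: name --argument value ..., lists and objects as JSON in quotes. arm_command: Moves the arm, as the interface text tells. Its arguments: {"type":"object","properties":{"deltas":{"type":"array","items":{"type":"object","properties":{"xyz":{"type":"array","items":{"type":"number"}},"turn":{"type":"array","items":{"type":"number"}}}}},"gripper":{"type":"number"},"force":{"type":"number"}},"required":["deltas"]}

```bash
mkdir -p pics; ls
python3 - <<'E'
from cell import *
import cv2
print(read_state())
for n in ("scene","top","wrist"):
    c=camera(n); cv2.imwrite(f"pics/{n}0.png",c["color"][:,:,::-1]); print(n,{k:v for k,v in c.items() if k!="color"})
    import pickle; pickle.dump(c,open(f"{n}0.pkl","wb"))
E
```

```text
pics
{'clock': 0.0, 'joints': array([ 1.26137731e+00,  3.00483910e-01,  1.52160522e+00, -1.07083192e-05,
        1.32066535e+00, -6.65918077e-02]), 'qd': array([ 0.00069548, -0.0010158 ,  0.00048734,  0.00091098, -0.00113201,
       -0.00120458]), 'effort': array([ 4.06135705e-04, -5.31802511e+01, -3.52748930e+01,  7.08709401e-02,
        2.43473472e-02, -9.91144498e-05]), 'eef_pos': array([132.17062616, 533.62367222, 215.86907575]), 'eef_rot': array([-3.14043271e+00, -6.69619354e-05,  2.89876806e+00]), 'wrist_force': array([ 0.13070263, -0.36430684, -0.0714639 ]), 'moment': array([ 0.01773063, -0.00042173, -0.01465448]), 'finger_gap': 94.06014551763876}
scene {'fx': 480.832068973181, 'fy': 480.832068973181, 'cx': 318.0764372514644, 'cy': 201.57244857903825, 'k1': -0.022537868184397274, 'rvec': array([ 2.00529009,  0.8833755 , -0.44850843]), 'tvec': array([-360.30706231, -184.59874826, 1617.07175905])}
top {'fx': 488.13564625775933, 'fy': 488.13564625775933, 'cx': 323.9139617262793, 'cy': 213.0159163060539, 'k1': -0.07823599679403331, 'rvec': array([ 2.17653683, -2.12028354,  0.15527526]), 'tvec': array([ -38.34763301,  577.71398477, 1057.87398563])}
wrist {'fx': 286.1303755679988, 'fy': 286.1303755679988, 'cx': 315.907204093667, 'cy': 201.05378495448537, 'k1': 0.007685219539367792, 'mount': array([[-2.47350440e-04, -9.71744795e-01, -2.36033878e-01,
         6.86547310e+01],
       [ 9.99999837e-01, -1.18999360e-04, -5.58027481e-04,
         3.78809045e-01],
       [ 5.14172420e-04, -2.36033978e-01,  9.71744667e-01,
        -1.68599426e+02],
       [ 0.00000000e+00,  0.00000000e+00,  0.00000000e+00,
         1.00000000e+00]])}
```

View pics/scene0.png

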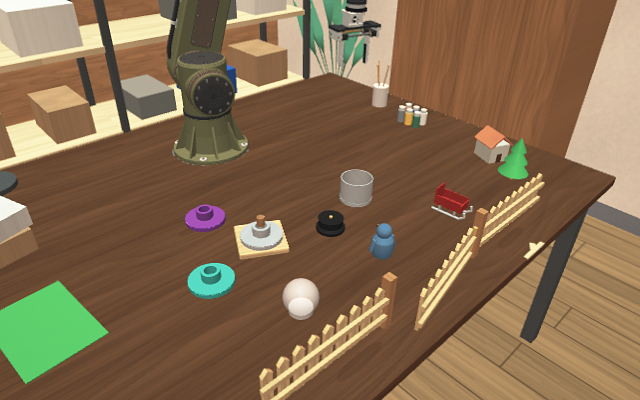

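View pics/top0.png

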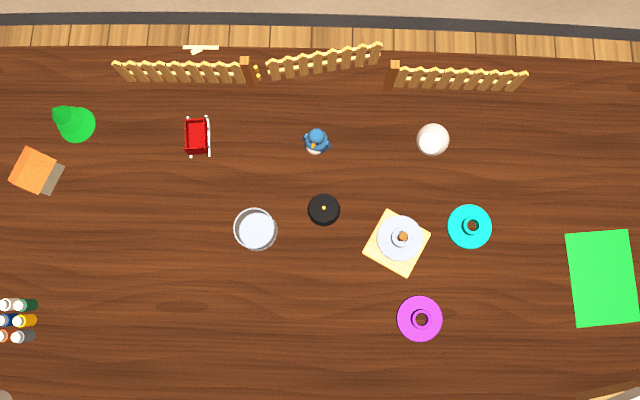

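View pics/wrist0.png

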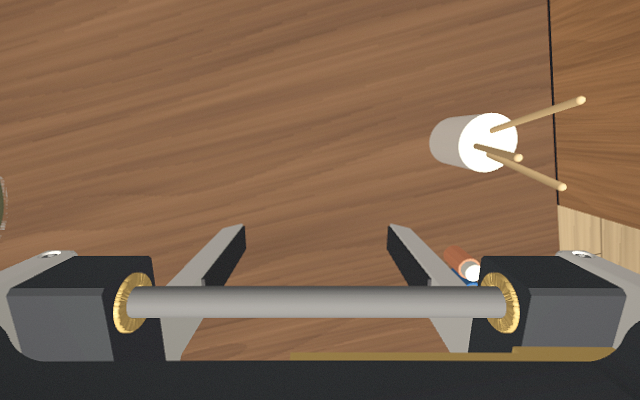

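```bash
cat > h.py <<'E'
import numpy as np,cv2,pickle
from scipy.spatial.transform import Rotation as Ro
def K(c): return np.array([[c["fx"],0,c["cx"]],[0,c["fy"],c["cy"]],[0,0,1]]),np.array([c["k1"],0,0,0,0.])
def pose(c,st=None):
    if "mount" in c:
        T=np.eye(4);T[:3,:3]=Ro.from_euler("xyz",st["eef_rot"]).as_matrix();T[:3,3]=st["eef_pos"]
        M=np.linalg.inv(T@c["mount"]); return M[:3,:3],M[:3,3]
    return Ro.from_rotvec(c["rvec"]).as_matrix(),np.array(c["tvec"])
def ray(c,uv,st=None):
    k,d=K(c);R,t=pose(c,st)
    p=cv2.undistortPoints(np.array(uv,float).reshape(-1,1,2),k,d).reshape(-1,2)
    D=np.c_[p,np.ones(len(p))]@R
    return -R.T@t,D/np.linalg.norm(D,axis=1,keepdims=True)
def plane(c,uv,z,st=None):
    o,D=ray(c,uv,st); return o+D*((z-o[2])/D[:,2])[:,None]
def tri(rays):
    A=np.zeros((3,3));b=np.zeros(3)
    for o,d in rays:
        P=np.eye(3)-np.outer(d,d);A+=P;b+=P@o
    x=np.linalg.solve(A,b); return x,[np.linalg.norm((np.eye(3)-np.outer(d,d))@(x-o)) for o,d in rays]
def proj(c,X,st=None):
    k,d=K(c);R,t=pose(c,st)
    return cv2.projectPoints(np.array(X,float).reshape(-1,1,3),cv2.Rodrigues(R)[0],t,k,d)[0].reshape(-1,2)
E
python3 - <<'E'
from h import *
t=pickle.load(open("top0.pkl","rb"));s=pickle.load(open("scene0.pkl","rb"))
a=cv2.resize(t["color"][180:290,350:460],None,fx=4,fy=4,interpolation=cv2.INTER_CUBIC)
b=cv2.resize(s["color"][200:270,220:300],None,fx=4,fy=4,interpolation=cv2.INTER_CUBIC)
d=cv2.resize(t["color"][195:265,215:295],None,fx=4,fy=4,interpolation=cv2.INTER_CUBIC)
im=np.zeros((600,800,3),np.uint8);im[:440,:440]=a;im[:280,450:770]=b;im[300:580,450:770]=d
cv2.imwrite("pics/crop1.png",im[:,:,::-1])
E
```

```text
(no output)
```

View pics/crop1.png

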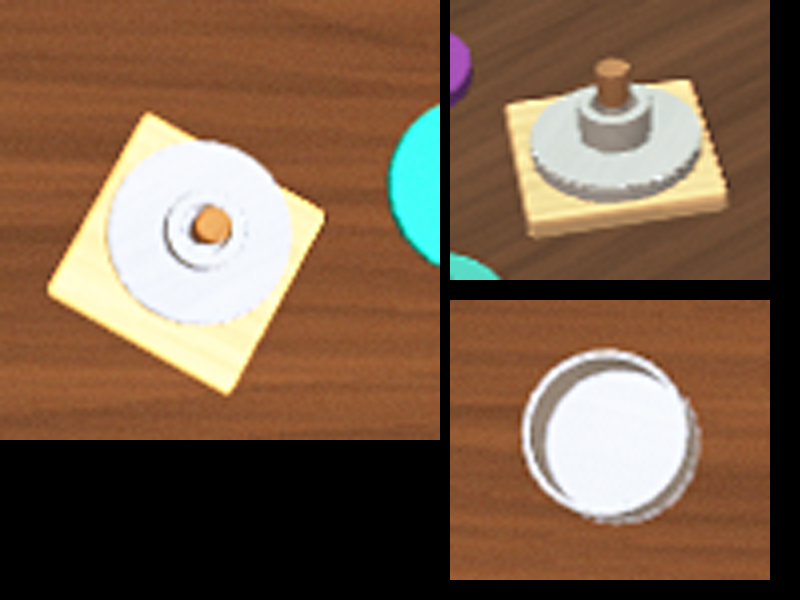

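The crop shows the silver pair on the plinth with a copper knob: in the top view at about (402,237), in the scene view at about (260,220). Three things could be taken for it: the silver pair at top (402,238), the purple lid at (420,319) and the turquoise lid at (470,226). I choose the silver pair, because it alone lies on a plinth and has a knob. The open tin is at top (255,229).

Run:
```python
from h import *
t=pickle.load(open("top0.pkl","rb"));s=pickle.load(open("scene0.pkl","rb"))
def blob(m):
    n,l,st,ce=cv2.connectedComponentsWithStats(m.astype(np.uint8));i=1+np.argmax(st[1:,4]);return l==i,st[i],ce[i]
def hsv(c):return cv2.cvtColor(c["color"],cv2.COLOR_RGB2HSV)
def roi(m,x0,x1,y0,y1):
    r=np.zeros_like(m);r[y0:y1,x0:x1]=m[y0:y1,x0:x1];return r
h=hsv(t)
k,st,ce=blob(roi((h[...,1]>90)&(h[...,0]<18),388,415,225,250));print("knob top",st,ce)
print(plane(t,ce,84), plane(t,ce,72))
h2=hsv(s)
k2,st2,ce2=blob(roi((h2[...,1]>70)&(h2[...,0]<20),250,270,208,228));print("knob scene",st2,ce2)
o,D=ray(t,ce);o2,D2=ray(s,ce2);print(tri([(o,D[0]),(o2,D2[0])]))
# plate silver, outer
m,st,ce=blob(roi((h[...,1]<45)&(h[...,2]>130),370,430,210,265))
c=max(cv2.findContours(m.astype(np.uint8),0,1)[0],key=len);e=cv2.fitEllipse(c);print("plate",e,plane(t,e[0],18+10+4+3))
# tin
m,st,ce=blob(roi((h[...,1]<60)&(h[...,2]>110),225,285,200,260))
c=max(cv2.findContours(m.astype(np.uint8),0,1)[0],key=len)[:,0]
P=plane(t,c,70);from scipy.optimize import least_squares
# rim on far-left side only (points furthest from image centre): use all then left
e=cv2.fitEllipse(c);print("tin all",e,plane(t,e[0],70))
cen=plane(t,e[0],70)[0]
nad=-pose(t)[0].T@pose(t)[1];print("cam",nad)
d=(cen-nad)[:2];d/=np.linalg.norm(d)
Q=P[((P[:,:2]-cen[:2])@d)>0]
r=least_squares(lambda p:np.hypot(Q[:,0]-p[0],Q[:,1]-p[1])-p[2],[cen[0],cen[1],45],loss="soft_l1");print("rim",r.x)
```

```text
knob top [398 231  10  10  72] [402.44444444 236.25      ]
[[ 526.31849495 -193.64866101   84.        ]] [[ 527.50794299 -195.60810943   72.        ]]
knob scene [250 208  20  19 311] [259.4437299  215.47909968]
(array([ 526.58471708, -192.78913232,   85.74415355]), [np.float64(0.7215844149986422), np.float64(0.7215844149986489)])
plate ((399.6007995605469, 237.8990936279297), (44.75322341918945, 46.471351623535156), 139.53536987304688) [[ 527.2819425  -195.22814807   35.        ]]
tin all ((254.60694885253906, 228.78289794921875), (41.06464385986328, 44.46332931518555), 127.03717041015625) [[535.6119321  127.23298398  70.        ]]
cam [ 422.71709261  -22.97991498 1129.2048272 ]
rim [538.11391073 130.31972501  44.67955047]
```

Request:
arm_command --deltas '[{"xyz": [0.04,-0.04,0],"turn": [0,0,-0.1]},{"xyz": [0.04,-0.04,0],"turn": [0,0,-0.1]},{"xyz": [0.04,-0.04,0],"turn": [0,0,-0.1]},{"xyz": [0.04,-0.04,0],"turn": [0,0,-0.1]},{"xyz": [0.04,-0.04,0],"turn": [0,0,-0.1]},{"xyz": [0.04,-0.04,0],"turn": [0,0,-0.1]},{"xyz": [0.04,-0.04,0],"turn": [0,0,-0.1]},{"xyz": [0.04,-0.04,0],"turn": [0,0,-0.1]},{"xyz": [0.04,-0.04,0],"turn": [0,0,-0.1]},{"xyz": [0.044,-0.043,0],"turn": [0,0,-0.1]},{"xyz": [0,0,0]},{"xyz": [0,0,0]}]'

```text
validation failed for argument at $.de...
```

```bash
cat > snap.py <<'E'
import sys
from cell import *
from h import *
def snap(name,cam="wrist"):
    st=read_state();c=camera(cam);cv2.imwrite(f"pics/{name}.png",c["color"][:,:,::-1]);pickle.dump((c,st),open(name+".pkl","wb"));
    print({k:np.round(st[k],4) for k in ("clock","eef_pos","eef_rot","wrist_force","finger_gap","joints")});return c,st
E
python3 -c "
from snap import *
snap('w1')"
```

```text
{'clock': np.float64(0.15), 'eef_pos': array([132.1774, 533.6755, 216.0104]), 'eef_rot': array([-3.1407, -0.    ,  2.8988]), 'wrist_force': array([ 0.8055, -1.0224,  0.8183]), 'finger_gap': np.float64(93.952), 'joints': array([ 1.2614,  0.3004,  1.5214, -0.    ,  1.3207, -0.0666])}
```

View pics/w1.png

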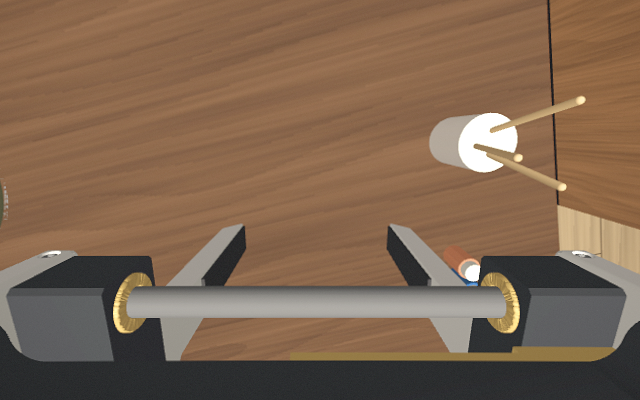

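The call was refused, and the arm did not move. Most likely both "xyz" and "turn" are required in every row.

Request:
arm_command --deltas '[{"xyz": [0.04,-0.04,0],"turn": [0,0,-0.1]},{"xyz": [0.04,-0.04,0],"turn": [0,0,-0.1]},{"xyz": [0.04,-0.04,0],"turn": [0,0,-0.1]},{"xyz": [0.04,-0.04,0],"turn": [0,0,-0.1]},{"xyz": [0.04,-0.04,0],"turn": [0,0,-0.1]},{"xyz": [0.04,-0.04,0],"turn": [0,0,-0.1]},{"xyz": [0.04,-0.04,0],"turn": [0,0,-0.1]},{"xyz": [0.04,-0.04,0],"turn": [0,0,-0.1]},{"xyz": [0.04,-0.04,0],"turn": [0,0,-0.1]},{"xyz": [0.044,-0.043,0],"turn": [0,0,-0.1]},{"xyz": [0,0,0],"turn": [0,0,0]},{"xyz": [0,0,0],"turn": [0,0,0]}]'

```text
clock: 1.7
eef_pos: [535.8, 131.1, 216.1]
eef_rot: [-3.141, -0.0, 1.899]
wrist_force: [-0.4, 0.3, -0.9]
finger_gap: 94.1
```

```bash
python3 -c "
from snap import *
snap('w2')"
```

```text
{'clock': np.float64(1.7), 'eef_pos': array([535.8357, 131.0832, 216.1345]), 'eef_rot': array([-3.1409e+00, -3.0000e-04,  1.8993e+00]), 'wrist_force': array([-0.4256,  0.3348, -0.9421]), 'finger_gap': np.float64(94.0709), 'joints': array([ 1.7340e-01,  3.0420e-01,  1.5161e+00,  2.0000e-04,  1.3220e+00,
       -1.5510e-01])}
```

View pics/w2.png

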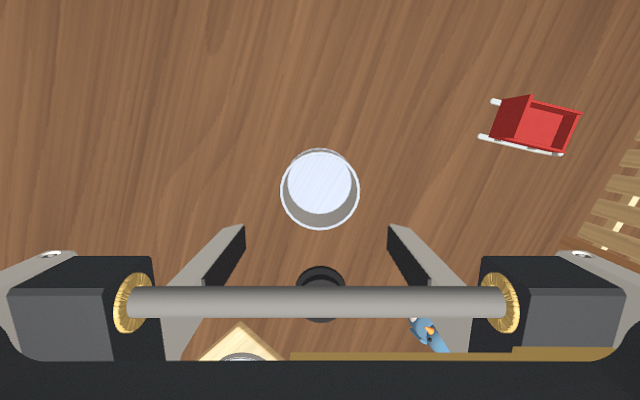

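The wrist view shows the open tin centred at about (320,189), with its rim about 40 px in radius. The sleigh is at (530,130), the penguin at (430,333) and the plinth corner at (240,345).

Run:
```python
from h import *
from scipy.optimize import least_squares
c,st=pickle.load(open("w2.pkl","rb"))
h=cv2.cvtColor(c["color"],cv2.COLOR_RGB2HSV)
m=((h[...,1]<60)).astype(np.uint8);m[:140]=0;m[240:]=0;m[:,:268]=0;m[:,370:]=0
n,l,s,ce=cv2.connectedComponentsWithStats(m);i=1+np.argmax(s[1:,4]);print(s[i])
q=max(cv2.findContours((l==i).astype(np.uint8),0,1)[0],key=len)[:,0]
P=plane(c,q,70,st)
def fit(Q):
    r=least_squares(lambda p:np.hypot(Q[:,0]-p[0],Q[:,1]-p[1])-p[2],[537,129,45],loss="soft_l1",f_scale=.5);return r.x,np.abs(r.fun).max()
print(fit(P)); lo=q[:,1]>175;print(fit(P[lo]))
R,t=pose(c,st);print("cam",-R.T@t)
```

```text
[ 280  148   80   83 5194]
(array([537.85030704, 136.06582671,  45.50347414]), np.float64(2.6390939368331203))
(array([538.35687599, 134.83392314,  44.70900411]), np.float64(0.8008737464523747))
cam [513.63037168 196.11959985 384.75452691]
```

Request:
arm_command --deltas '[{"xyz": [-0.001,-0.05,0],"turn": [0,0,0]},{"xyz": [-0.001,-0.055,0],"turn": [0,0,0]},{"xyz": [-0.002,-0.055,0],"turn": [0,0,0]},{"xyz": [-0.002,-0.055,0],"turn": [0,0,0]},{"xyz": [-0.002,-0.055,0],"turn": [0,0,0]},{"xyz": [-0.001,-0.055,0],"turn": [0,0,0]},{"xyz": [0,0,0],"turn": [0,0,0]},{"xyz": [0,0,0],"turn": [0,0,0]},{"xyz": [0,0,0],"turn": [0,0,0]}]'

```text
clock: 2.88
eef_pos: [527.4, -192.6, 216.7]
eef_rot: [3.141, 0.0, 1.901]
wrist_force: [-0.2, 0.8, 0.1]
finger_gap: 93.6
```

```bash
python3 -c "
from snap import *
snap('w3')"
```

```text
{'clock': np.float64(2.875), 'eef_pos': array([ 527.4454, -192.5623,  216.6658]), 'eef_rot': array([3.1414e+00, 1.0000e-04, 1.9010e+00]), 'wrist_force': array([-0.2129,  0.7895,  0.0922]), 'finger_gap': np.float64(93.6055), 'joints': array([-4.1530e-01,  3.2530e-01,  1.4873e+00,  1.0000e-04,  1.3288e+00,
       -7.4550e-01])}
```

View pics/w3.png

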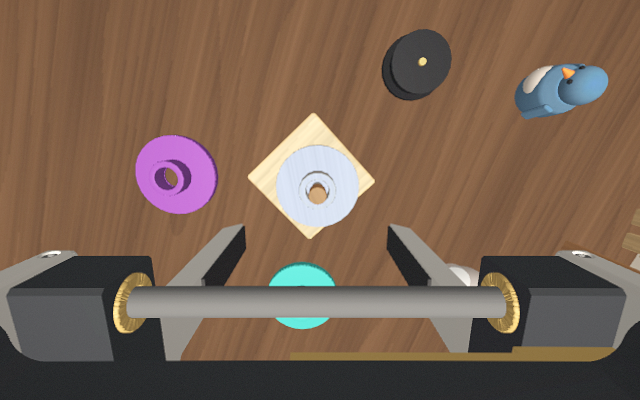

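Run:
```python
from h import *
from scipy.optimize import least_squares
c,st=pickle.load(open("w3.pkl","rb"))
h=cv2.cvtColor(c["color"],cv2.COLOR_RGB2HSV)
m=((h[...,1]>70)&(h[...,0]<20)).astype(np.uint8);m[:178]=0;m[206:]=0;m[:,:304]=0;m[:,330:]=0
n,l,s,ce=cv2.connectedComponentsWithStats(m);i=1+np.argmax(s[1:,4]);print(s[i],ce[i])
q=max(cv2.findContours((l==i).astype(np.uint8),0,1)[0],key=len)[:,0]
def fit(Q,r0):
    r=least_squares(lambda p:np.hypot(Q[:,0]-p[0],Q[:,1]-p[1])-p[2],[527,-194,r0],loss="soft_l1",f_scale=.5);return r.x,np.abs(r.fun).max()
print("knob",fit(plane(c,q,84,st),10),plane(c,ce[i],84,st))
m=((h[...,1]<45)&(h[...,2]>120)).astype(np.uint8);m[:140]=0;m[232:]=0;m[:,:268]=0;m[:,366:]=0
n,l,s,ce=cv2.connectedComponentsWithStats(m);i=1+np.argmax(s[1:,4]);print(s[i])
q=max(cv2.findContours((l==i).astype(np.uint8),0,1)[0],key=len)[:,0]
print("plate z35",fit(plane(c,q,35,st),52)); lo=q[:,1]<190; print(fit(plane(c,q[lo],35,st),52))
x=cv2.resize(c["color"][135:245,255:385],None,fx=5,fy=5,interpolation=cv2.INTER_CUBIC);cv2.imwrite("pics/crop3.png",x[:,:,::-1])
```

```text
[308 184  19  20 279] [317.17921147 193.79569892]
knob (array([ 527.39390844, -189.12390267,    9.83494382]), np.float64(1.839302032590096)) [[ 527.31793904 -188.96330494   84.        ]]
[ 276  145   83   83 5129]
plate z35 (array([ 527.99933383, -190.9206537 ,   51.54714894]), np.float64(0.8085837479094948))
(array([ 527.84537047, -190.49283131,   51.22741516]), np.float64(0.7203693789211698))
```

View pics/crop3.png

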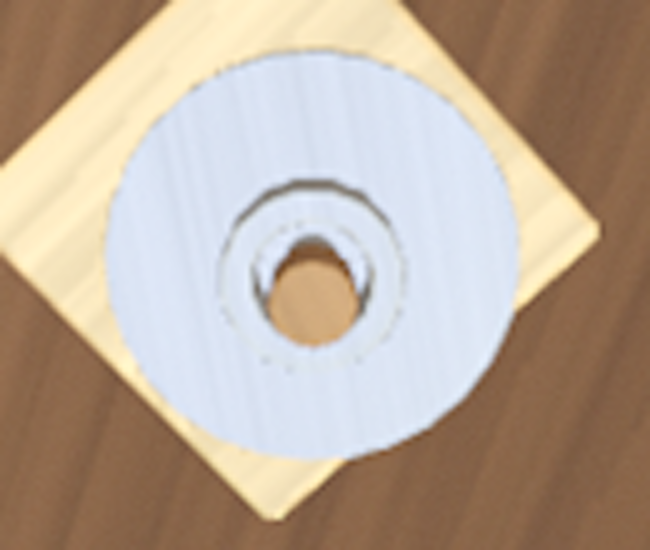

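Request:
arm_command --deltas '[{"xyz": [0,0,0],"turn": [0,0,-0.175]},{"xyz": [0,0,0],"turn": [0,0,-0.175]},{"xyz": [0,0,0],"turn": [0,0,-0.175]},{"xyz": [0,0,0],"turn": [0,0,-0.175]},{"xyz": [0,0,0],"turn": [0,0,-0.175]},{"xyz": [0,0,0],"turn": [0,0,-0.175]},{"xyz": [0,0,0],"turn": [0,0,-0.175]},{"xyz": [0,0,0],"turn": [0,0,-0.175]},{"xyz": [0,0,0],"turn": [0,0,-0.175]},{"xyz": [0,0,0],"turn": [0,0,0]},{"xyz": [0,0,0],"turn": [0,0,0]}]'

```text
clock: 4.3
eef_pos: [527.3, -193.7, 216.5]
eef_rot: [3.142, -0.0, 0.329]
wrist_force: [-0.2, -0.6, 0.1]
finger_gap: 93.7
```

Run:
```python
from snap import *
from scipy.optimize import least_squares
c,st=snap('w4')
h=cv2.cvtColor(c["color"],cv2.COLOR_RGB2HSV)
def blob(m):
    n,l,s,ce=cv2.connectedComponentsWithStats(m.astype(np.uint8));i=1+np.argmax(s[1:,4]);print(s[i],ce[i]);return max(cv2.findContours((l==i).astype(np.uint8),0,1)[0],key=len)[:,0],ce[i]
def fit(Q,r0):
    r=least_squares(lambda p:np.hypot(Q[:,0]-p[0],Q[:,1]-p[1])-p[2],[527,-194,r0],loss="soft_l1",f_scale=.5);return r.x,np.abs(r.fun).max()
u=proj(c,[527,-192,84],st)[0].astype(int);print(u)
m=((h[...,1]>70)&(h[...,0]<20));k=np.zeros_like(m);k[u[1]-14:u[1]+14,u[0]-16:u[0]+16]=1
q,ce=blob(m&k);print("knob",fit(plane(c,q,84,st),10),plane(c,ce,84,st))
m=((h[...,1]<45)&(h[...,2]>120));k=np.zeros_like(m);k[u[1]-55:230,u[0]-55:u[0]+55]=1
q,ce=blob(m&k);print("plate",fit(plane(c,q,35,st),52))
```

```text
{'clock': np.float64(4.3), 'eef_pos': array([ 527.3302, -193.6816,  216.5355]), 'eef_rot': array([ 3.1415e+00, -1.0000e-04,  3.2850e-01]), 'wrist_force': array([-0.2382, -0.6051,  0.0784]), 'finger_gap': np.float64(93.7331), 'joints': array([-0.4172,  0.326 ,  1.4866,  0.    ,  1.3288,  0.8251])}
[314 196]
[305 183  19  20 282] [314.30851064 192.87234043]
knob (array([ 529.96279661, -190.38938777,    9.91152442]), np.float64(2.0394063920030288)) [[ 530.11475483 -190.4010796    84.        ]]
[ 273  144   84   83 5142] [314.5108907  184.32419292]
plate (array([ 528.23768466, -191.02601094,   51.55388397]), np.float64(0.8988669199633179))
```

View pics/w4.png

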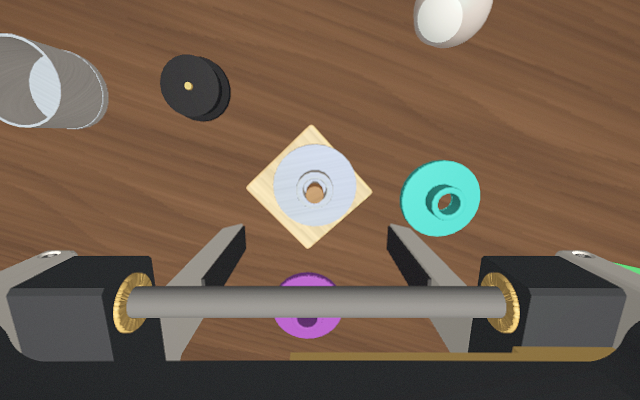

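The wrist view shows the plate at about (314,184) and the knob at (314,193). The plate fits agree from two yaws at (528.1,-191.0). I'll go down above the knob and check again close up.

Request:
arm_command --deltas '[{"xyz": [0,0.003,-0.02],"turn": [0,0,0]},{"xyz": [0,0,-0.03],"turn": [0,0,0]},{"xyz": [0.0005,0,-0.03],"turn": [0,0,0]},{"xyz": [0,0,-0.02],"turn": [0,0,0]},{"xyz": [0,0,0],"turn": [0,0,0]},{"xyz": [0,0,0],"turn": [0,0,0]}]' --gripper 0.35

```text
clock: 5.1
eef_pos: [528.1, -191.3, 117.4]
eef_rot: [3.141, -0.001, 0.325]
wrist_force: [-1.0, -0.7, -0.1]
finger_gap: 61.3
```

Run:
```python
from snap import *
from scipy.optimize import least_squares
c,st=snap('w5')
u=proj(c,[[527.8,-190.7,84],[527.8,-190.7,60]],st);print(u)
```

```text
{'clock': np.float64(5.1), 'eef_pos': array([ 528.1365, -191.2515,  117.4391]), 'eef_rot': array([ 3.1408e+00, -9.0000e-04,  3.2480e-01]), 'wrist_force': array([-1.0147, -0.6642, -0.0844]), 'finger_gap': np.float64(61.2751), 'joints': array([-0.4127,  0.4242,  1.5947,  0.    ,  1.1215,  0.8333])}
[[315.72281338 225.86478256]
 [315.71065582 216.5345387 ]]
```

View pics/w5.png

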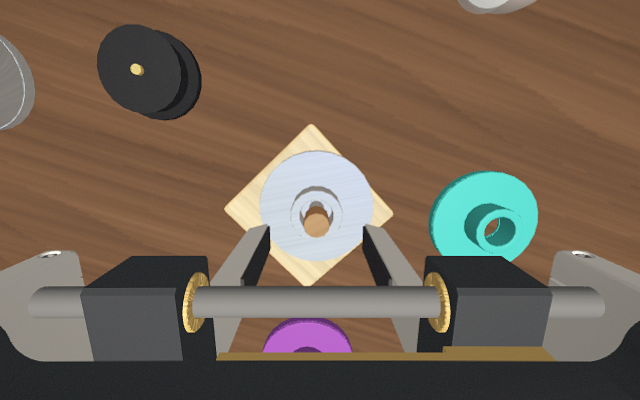

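The close view puts the knob top at about (316,225), against a predicted (315.7,225.9). That is good agreement, so I'll go down and grip.

Request:
arm_command --deltas '[{"xyz": [0,0.0005,-0.02],"turn": [0,0,0]},{"xyz": [0,0,-0.015],"turn": [0,0,0]},{"xyz": [0,0,-0.0095],"turn": [0,0,0]},{"xyz": [0,0,0],"turn": [0,0,0]},{"xyz": [0,0,0],"turn": [0,0,0]}]'

```text
clock: 5.78
eef_pos: [528.0, -190.8, 72.5]
eef_rot: [3.141, -0.001, 0.324]
wrist_force: [0.5, -0.9, 0.1]
finger_gap: 61.0
```

Request:
arm_command --deltas '[{"xyz": [0,0,0],"turn": [0,0,0]},{"xyz": [0,0,0],"turn": [0,0,0]},{"xyz": [0,0,0],"turn": [0,0,0]},{"xyz": [0,0,0],"turn": [0,0,0]},{"xyz": [0,0,0],"turn": [0,0,0]},{"xyz": [0,0,0],"turn": [0,0,0]}]' --gripper 1 --force 40

```text
clock: 6.52
eef_pos: [527.7, -190.7, 71.9]
eef_rot: [3.141, -0.0, 0.324]
wrist_force: [0.9, -1.1, 0.2]
finger_gap: 19.2
```

Run:
```python
from snap import *
c,st=snap('w6')
```

```text
{'clock': np.float64(6.525), 'eef_pos': array([ 527.7461, -190.7439,   71.9437]), 'eef_rot': array([ 3.1415, -0.    ,  0.3238]), 'wrist_force': array([ 0.8646, -1.0513,  0.2202]), 'finger_gap': np.float64(19.191), 'joints': array([-4.1210e-01,  4.8340e-01,  1.6275e+00, -1.0000e-04,  1.0305e+00,
        8.3500e-01])}
```

View pics/w6.png

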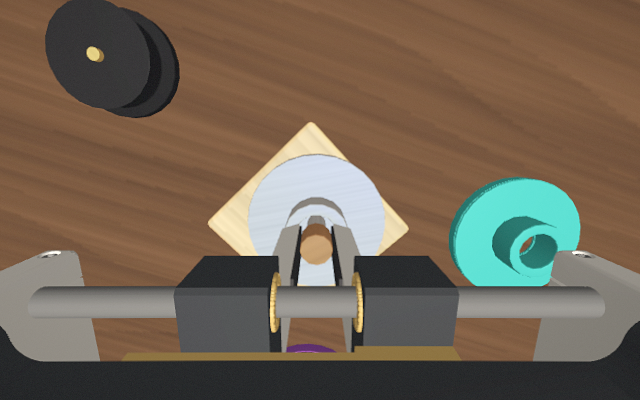

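Request:
arm_command --deltas '[{"xyz": [0,0,0.004],"turn": [0,0,0]},{"xyz": [0,0,0.01],"turn": [0,0,0]},{"xyz": [0,0,0.02],"turn": [0,0,0]},{"xyz": [0,0,0.025],"turn": [0,0,0]},{"xyz": [0,0,0.025],"turn": [0,0,0]},{"xyz": [0,0,0.016],"turn": [0,0,0]},{"xyz": [0,0,0.008],"turn": [0,0,0]},{"xyz": [0,0,0],"turn": [0,0,0]}]'

```text
clock: 7.58
eef_pos: [527.7, -190.6, 179.9]
eef_rot: [3.142, -0.0, 0.324]
wrist_force: [-0.5, -0.2, -4.7]
finger_gap: 19.5
```

Run:
```python
from snap import *
c,st=snap('w7');snap('s7','scene')
```

```text
{'clock': np.float64(7.575), 'eef_pos': array([ 527.7039, -190.6341,  179.919 ]), 'eef_rot': array([ 3.1415, -0.    ,  0.3238]), 'wrist_force': array([-0.4604, -0.248 , -4.6857]), 'finger_gap': np.float64(19.4728), 'joints': array([-0.4119,  0.3559,  1.5341, -0.    ,  1.2516,  0.8351])}
{'clock': np.float64(7.625), 'eef_pos': array([ 527.5221, -190.5472,  179.3672]), 'eef_rot': array([-3.141e+00,  6.000e-04,  3.238e-01]), 'wrist_force': array([ 0.8815,  0.281 , -4.8114]), 'finger_gap': np.float64(19.1251), 'joints': array([-0.4119,  0.3565,  1.5346,  0.    ,  1.2513,  0.835 ])}
```

View pics/s7.png

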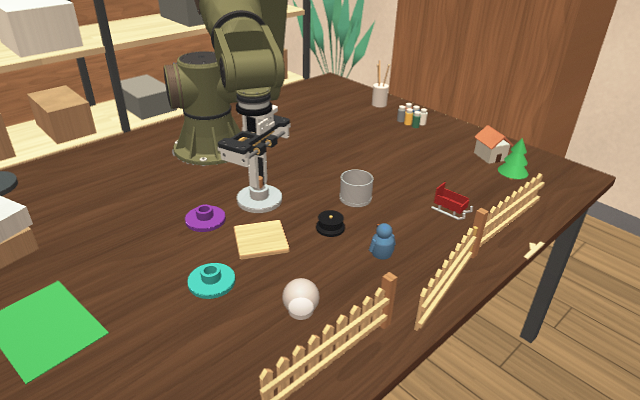

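View pics/w7.png

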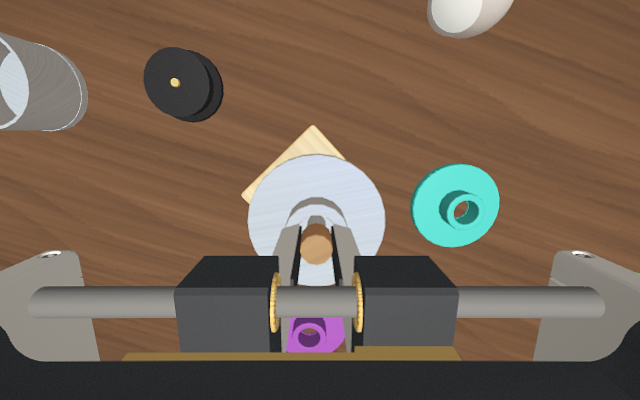

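Both lids hang level in the grip at scene (259,198). The plinth is empty and the bystanders have not moved.

Request:
arm_command --deltas '[{"xyz": [0.0,0.012,0],"turn": [0,0,0]},{"xyz": [0.001,0.025,0],"turn": [0,0,0]},{"xyz": [0.001,0.035,0],"turn": [0,0,0]},{"xyz": [0.001,0.035,0],"turn": [0,0,0]},{"xyz": [0.001,0.035,0],"turn": [0,0,0]},{"xyz": [0.001,0.035,0],"turn": [0,0,0]},{"xyz": [0.001,0.035,0],"turn": [0,0,0]},{"xyz": [0.001,0.035,0],"turn": [0,0,0]},{"xyz": [0.001,0.035,0],"turn": [0,0,0]},{"xyz": [0.001,0.025,0],"turn": [0,0,0]},{"xyz": [0.001,0.012,0],"turn": [0,0,0]},{"xyz": [0.0007,0.006,0],"turn": [0,0,0]}]'

```text
clock: 9.18
eef_pos: [538.2, 134.8, 179.7]
eef_rot: [-3.142, 0.0, 0.324]
wrist_force: [0.3, 0.7, -3.1]
finger_gap: 19.2
```

Request:
arm_command --deltas '[{"xyz": [0,0,-0.015],"turn": [0,0,0]},{"xyz": [0,0,-0.015],"turn": [0,0,0]},{"xyz": [0,0,0],"turn": [0,0,0]},{"xyz": [0,0,0],"turn": [0,0,0]}]'

```text
clock: 9.68
eef_pos: [538.6, 134.1, 150.0]
eef_rot: [3.142, -0.0, 0.323]
wrist_force: [-0.1, -0.8, -3.3]
finger_gap: 19.2
```

Run:
```python
from snap import *
c,st=snap('w8');s,_=snap('s8','scene');t,_=snap('t8','top')
im=np.zeros((600,800,3),np.uint8)
im[:400,:400]=cv2.resize(s["color"][130:230,300:400],None,fx=4,fy=4,interpolation=cv2.INTER_CUBIC)
im[:400,400:]=cv2.resize(t["color"][180:280,200:300],None,fx=4,fy=4,interpolation=cv2.INTER_CUBIC)
cv2.imwrite("pics/c8.png",im[:,:,::-1])
```

```text
{'clock': np.float64(9.675), 'eef_pos': array([538.5715, 134.0765, 150.0299]), 'eef_rot': array([ 3.1416, -0.    ,  0.3233]), 'wrist_force': array([-0.0981, -0.7703, -3.336 ]), 'finger_gap': np.float64(19.1541), 'joints': array([ 0.178 ,  0.3733,  1.5839, -0.    ,  1.1844,  1.4255])}
{'clock': np.float64(9.725), 'eef_pos': array([538.6724, 134.1749, 150.2934]), 'eef_rot': array([ 3.1415e+00, -6.0000e-04,  3.2350e-01]), 'wrist_force': array([-0.5245,  0.3129, -3.1645]), 'finger_gap': np.float64(19.2621), 'joints': array([ 0.1781,  0.373 ,  1.5837, -0.    ,  1.1843,  1.4255])}
{'clock': np.float64(9.775), 'eef_pos': array([538.6799, 134.2528, 150.3857]), 'eef_rot': array([ 3.1415e+00, -8.0000e-04,  3.2360e-01]), 'wrist_force': array([-0.2979,  0.2116, -3.0165]), 'finger_gap': np.float64(19.1232), 'joints': array([0.1783, 0.3728, 1.5837, 0.    , 1.1843, 1.4255])}
```

View pics/c8.png

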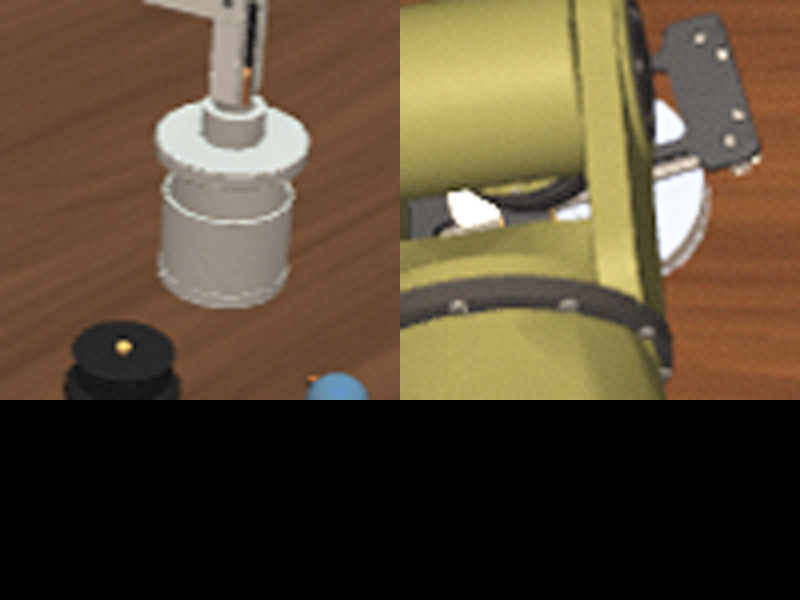

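View pics/w8.png

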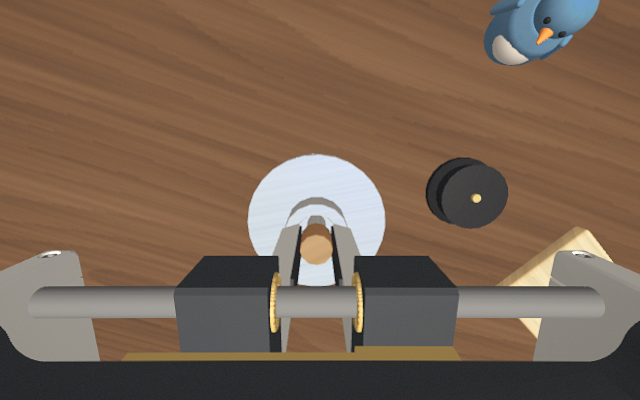

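Run:
```python
from h import *
s,st=pickle.load(open("s8.pkl","rb")); s0=pickle.load(open("scene0.pkl","rb"))
h=cv2.cvtColor(s0["color"],cv2.COLOR_RGB2HSV)
m=(h[...,1]<70);m2=np.zeros_like(m);m2[165:210,335:380]=m[165:210,335:380]
n,l,q,ce=cv2.connectedComponentsWithStats(m2.astype(np.uint8));i=1+np.argmax(q[1:,4]);print("tin bbox",q[i])
c=max(cv2.findContours((l==i).astype(np.uint8),0,1)[0],key=len)[:,0]
a=np.linspace(0,2*np.pi,90)
def circ(x,y,z,r):return np.c_[x+r*np.cos(a),y+r*np.sin(a),0*a+z]
for ctr in ((538.4,134.8),(538.1,130.3)):
  p=proj(s,np.r_[circ(*ctr,70,45),circ(*ctr,0,45)]);print("pred tin",p.min(0),p.max(0))
h=cv2.cvtColor(s["color"],cv2.COLOR_RGB2HSV)
row=lambda y:[x for x in range(320,400) if h[y,x,1]<70]
for y in (164,165,166,167):r=row(y);print(y,r[0],r[-1])
zt=st["eef_pos"][2]-37
p=proj(s,circ(538.6,134.2,zt,52));print("pred plate",p.min(0),p.max(0))
im=cv2.resize(s["color"][140:220,320:400],None,fx=7,fy=7,interpolation=cv2.INTER_CUBIC)
for C,col in ((circ(538.4,134.8,70,45),(255,0,0)),(circ(538.6,134.2,zt,52),(0,255,0))):
    for u in proj(s,C): cv2.circle(im,tuple(((u-[320,140]+.5)*7).astype(int)),1,col,-1)
cv2.imwrite("pics/c9.png",im[:,:,::-1])
```

```text
tin bbox [ 339  169   35   38 1106]
pred tin [339.36360702 168.74544038] [372.98291509 206.8155215 ]
pred tin [338.17427615 169.22135248] [371.81801513 207.37395101]
164 339 377
165 339 377
166 339 376
167 339 376
pred plate [338.5262958  154.19885533] [376.79561579 172.80892552]
```

View pics/c9.png

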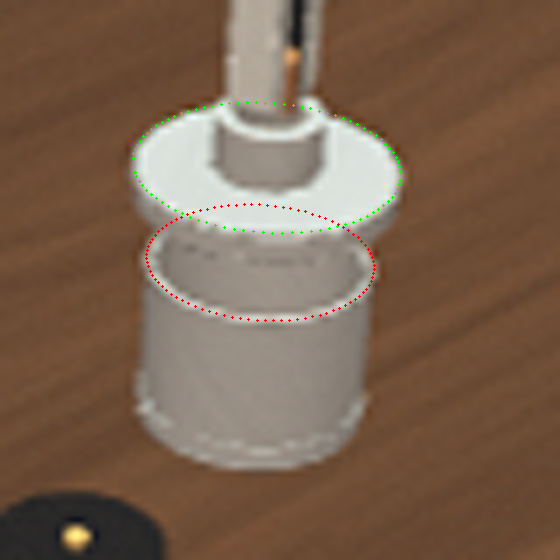

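The prediction matches the tin rim and the lid plate to within about 1 px in the scene view, so the lid is over the mouth. I'll lower it gently.

Request:
arm_command --deltas '[{"xyz": [0,0,-0.01],"turn": [0,0,0]},{"xyz": [0,0,-0.01],"turn": [0,0,0]},{"xyz": [0,0,-0.005],"turn": [0,0,0]},{"xyz": [0,0,-0.003],"turn": [0,0,0]},{"xyz": [0,0,-0.003],"turn": [0,0,0]},{"xyz": [0,0,0],"turn": [0,0,0]},{"xyz": [0,0,0],"turn": [0,0,0]}]'

```text
clock: 10.7
eef_pos: [538.5, 134.4, 119.1]
eef_rot: [3.142, -0.0, 0.324]
wrist_force: [-0.6, -0.0, -3.5]
finger_gap: 19.5
```

Request:
arm_command --deltas '[{"xyz": [0,0,-0.0015],"turn": [0,0,0]},{"xyz": [0,0,-0.0015],"turn": [0,0,0]},{"xyz": [0,0,0],"turn": [0,0,0]},{"xyz": [0,0,0],"turn": [0,0,0]}]'

```text
clock: 11.2
eef_pos: [538.5, 134.4, 116.0]
eef_rot: [3.142, -0.0, 0.324]
wrist_force: [-0.1, 0.1, -3.6]
finger_gap: 19.4
```

Entering freely, with no side force. I'll go on in small steps.

Request:
arm_command --deltas '[{"xyz": [0,0,-0.001],"turn": [0,0,0]},{"xyz": [0,0,-0.0005],"turn": [0,0,0]},{"xyz": [0,0,0],"turn": [0,0,0]},{"xyz": [0,0,0],"turn": [0,0,0]}]'

```text
clock: 11.7
eef_pos: [538.4, 134.4, 114.5]
eef_rot: [-3.142, -0.0, 0.324]
wrist_force: [0.4, 0.2, -3.9]
finger_gap: 19.3
```

Request:
arm_command --deltas '[{"xyz": [0,0,-0.0005],"turn": [0,0,0]},{"xyz": [0,0,0],"turn": [0,0,0]},{"xyz": [0,0,0],"turn": [0,0,0]}]'

```text
clock: 12.08
eef_pos: [538.4, 134.3, 114.0]
eef_rot: [3.142, -0.0, 0.324]
wrist_force: [0.3, 0.8, -2.6]
finger_gap: 19.0
```

Request:
arm_command --deltas '[{"xyz": [0,0,-0.0005],"turn": [0,0,0]},{"xyz": [0,0,0],"turn": [0,0,0]},{"xyz": [0,0,0],"turn": [0,0,0]}]'

```text
clock: 12.45
eef_pos: [538.6, 134.3, 113.9]
eef_rot: [3.141, -0.0, 0.324]
wrist_force: [-3.1, -1.5, 5.2]
finger_gap: 19.4
```

Request:
arm_command --deltas '[{"xyz": [0,0,-0.0004],"turn": [0,0,0]},{"xyz": [0,0,0],"turn": [0,0,0]},{"xyz": [0,0,0],"turn": [0,0,0]}]'

```text
clock: 12.82
eef_pos: [538.6, 134.3, 113.9]
eef_rot: [3.141, -0.001, 0.324]
wrist_force: [-4.6, -3.0, 9.6]
finger_gap: 19.2
```

The lid makes firm contact at the expected seated height: TCP z is 113.9, nominal 114. I'll check by picture before letting go.

Run:
```python
from snap import *
s,_=snap('s10','scene')
cv2.imwrite("pics/c10.png",cv2.resize(s["color"][140:220,310:410],None,fx=6,fy=6,interpolation=cv2.INTER_CUBIC)[:,:,::-1])
```

```text
{'clock': np.float64(12.825), 'eef_pos': array([538.6015, 134.3288, 113.8605]), 'eef_rot': array([ 3.1414e+00, -7.0000e-04,  3.2380e-01]), 'wrist_force': array([-4.581 , -2.9867,  9.5926]), 'finger_gap': np.float64(19.1739), 'joints': array([ 1.7850e-01,  4.1540e-01,  1.6167e+00, -1.0000e-04,  1.1087e+00,
        1.4256e+00])}
```

View pics/c10.png

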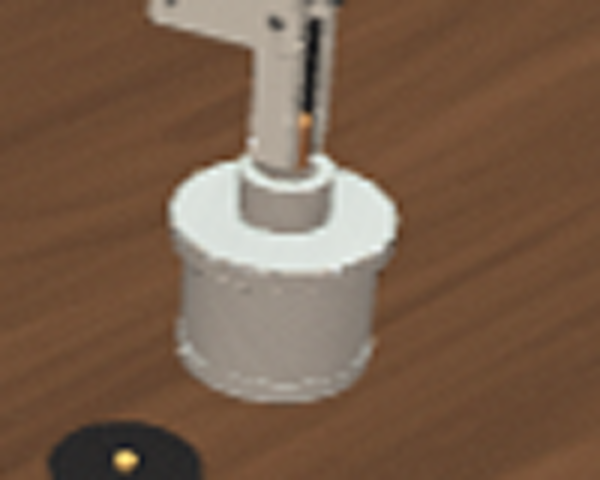

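The picture shows the skirt overlapping the tin's rim and the plate level, so the lid is seated. I'll let go.

Request:
arm_command --deltas '[{"xyz": [0,0,0],"turn": [0,0,0]},{"xyz": [0,0,0],"turn": [0,0,0]},{"xyz": [0,0,0],"turn": [0,0,0]},{"xyz": [0,0,0],"turn": [0,0,0]},{"xyz": [0,0,0],"turn": [0,0,0]},{"xyz": [0,0,0],"turn": [0,0,0]}]' --gripper 0.3

```text
clock: 13.62
eef_pos: [538.4, 134.4, 113.0]
eef_rot: [-3.142, 0.0, 0.324]
wrist_force: [0.3, 0.5, 0.7]
finger_gap: 65.5
```

Run:
```python
from snap import *
c,st=snap('w11')
k=cv2.resize(c["color"][140:290,230:400],None,fx=4,fy=4,interpolation=cv2.INTER_CUBIC);cv2.imwrite("pics/c11.png",k[:,:,::-1])
```

```text
{'clock': np.float64(13.625), 'eef_pos': array([538.4349, 134.3656, 113.0338]), 'eef_rot': array([-3.1416,  0.    ,  0.3238]), 'wrist_force': array([0.2682, 0.5134, 0.683 ]), 'finger_gap': np.float64(65.5479), 'joints': array([0.1785, 0.4165, 1.6173, 0.    , 1.1078, 1.4255])}
```

View pics/c11.png

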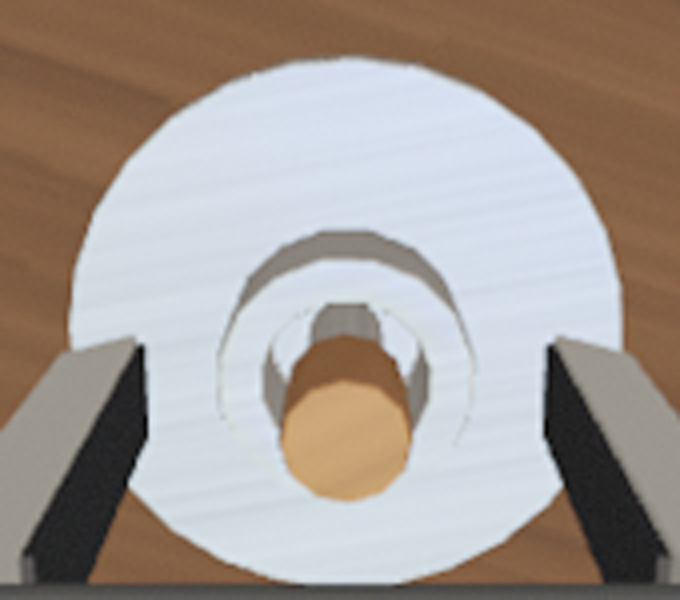

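Run:
```python
from h import *
c,st=pickle.load(open("w11.pkl","rb"))
f=lambda x,y,z:plane(c,[230+x/4-.375,140+y/4-.375],z,st)[0].round(1)
R=Ro.from_euler("xyz",st["eef_rot"]).as_matrix()
g=lambda *a:(R.T@(f(*a)-st["eef_pos"])).round(1)
print("knob L,R,bottom (z126)",g(281,440,126),g(412,440,126),g(346,501,126),f(346,440,126))
print("collar top z101: L,R,top",g(217,375,101),g(477,375,101),g(347,257,101))
print("bore L,R,top",g(262,378,101),g(430,378,101),g(347,304,101))
print("plate z77 L,R,top,bottom",g(70,310,77),g(622,310,77),g(345,57,77),g(345,584,77))
```

```text
knob L,R,bottom (z126) [  0.9  -9.8 -13. ] [  0.9   9.2 -13. ] [ -8.7  -0.4 -13. ] [539.2 135.  126. ]
collar top z101: L,R,top [  1.8 -21.9  12. ] [ 1.8 21.6 12. ] [22.1 -0.2 12. ]
bore L,R,top [  1.2 -14.4  12. ] [ 1.3 13.7 12. ] [14.2 -0.2 12. ]
plate z77 L,R,top,bottom [  5.9 -51.9  36. ] [ 5.8 51.2 36. ] [52.5 -0.6 36. ] [-50.9  -0.6  36. ]
```

Knob, collar and plate are concentric within about 1 mm in the tool frame, so I'll go down to the collar.

Request:
arm_command --deltas '[{"xyz": [0,0,-0.008],"turn": [0,0,0]},{"xyz": [0,0,-0.008],"turn": [0,0,0]},{"xyz": [0,0,-0.004],"turn": [0,0,0]},{"xyz": [0,0,-0.0025],"turn": [0,0,0]},{"xyz": [0,0,0],"turn": [0,0,0]},{"xyz": [0,0,0],"turn": [0,0,0]}]'

```text
clock: 14.42
eef_pos: [538.6, 134.4, 90.8]
eef_rot: [3.142, -0.0, 0.324]
wrist_force: [0.4, 0.1, -0.3]
finger_gap: 65.7
```

Request:
arm_command --deltas '[{"xyz": [0,0,0],"turn": [0,0,0]},{"xyz": [0,0,0],"turn": [0,0,0]},{"xyz": [0,0,0],"turn": [0,0,0]},{"xyz": [0,0,0],"turn": [0,0,0]},{"xyz": [0,0,0],"turn": [0,0,0]}]' --gripper 1 --force 30

```text
clock: 15.05
eef_pos: [538.5, 134.4, 90.6]
eef_rot: [3.142, -0.0, 0.324]
wrist_force: [0.2, -0.6, 2.3]
finger_gap: 43.1
```

Run:
```python
from snap import *
c,st=snap('w12')
k=cv2.resize(c["color"][140:290,230:400],None,fx=4,fy=4,interpolation=cv2.INTER_CUBIC);cv2.imwrite("pics/c12.png",k[:,:,::-1])
```

```text
{'clock': np.float64(15.05), 'eef_pos': array([538.4572, 134.3632,  90.6051]), 'eef_rot': array([ 3.1416e+00, -1.0000e-04,  3.2380e-01]), 'wrist_force': array([ 0.1588, -0.6186,  2.3206]), 'finger_gap': np.float64(43.1149), 'joints': array([0.1785, 0.4457, 1.634 , 0.    , 1.0619, 1.4256])}
```

View pics/c12.png

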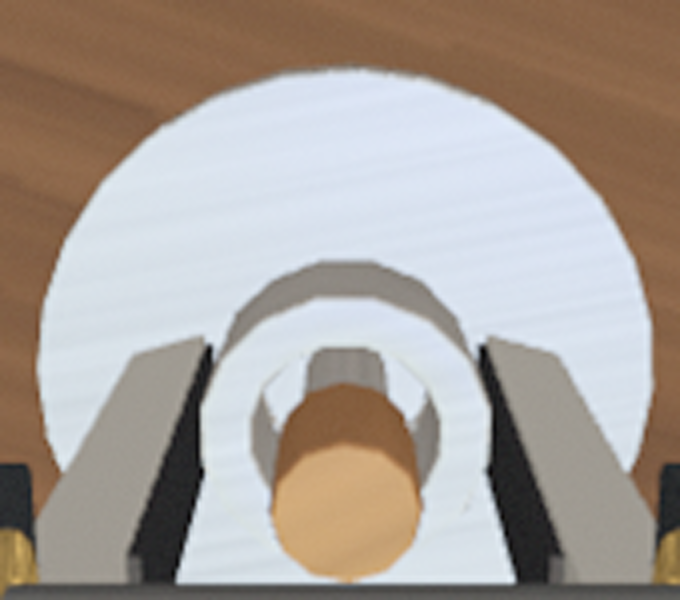

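The collar is gripped (gap 43) and the knob is centred in the bore, both at about 346 in the crop. I'll lift slowly.

Request:
arm_command --deltas '[{"xyz": [0,0,0.002],"turn": [0,0,0]},{"xyz": [0,0,0.004],"turn": [0,0,0]},{"xyz": [0,0,0.006],"turn": [0,0,0]},{"xyz": [0,0,0.006],"turn": [0,0,0]},{"xyz": [0,0,0],"turn": [0,0,0]}]'

```text
clock: 15.72
eef_pos: [538.7, 134.4, 109.2]
eef_rot: [3.141, -0.001, 0.324]
wrist_force: [-0.8, 0.3, -1.8]
finger_gap: 43.3
```

Run:
```python
from snap import *
c,st=snap('w13')
k=cv2.resize(c["color"][140:290,230:400],None,fx=4,fy=4,interpolation=cv2.INTER_CUBIC);cv2.imwrite("pics/c13.png",k[:,:,::-1])
```

```text
{'clock': np.float64(15.725), 'eef_pos': array([538.6888, 134.4255, 109.1863]), 'eef_rot': array([ 3.1415e+00, -1.0000e-03,  3.2380e-01]), 'wrist_force': array([-0.8229,  0.3211, -1.8354]), 'finger_gap': np.float64(43.334), 'joints': array([0.1786, 0.4213, 1.6204, 0.    , 1.0988, 1.4256])}
```

View pics/c13.png

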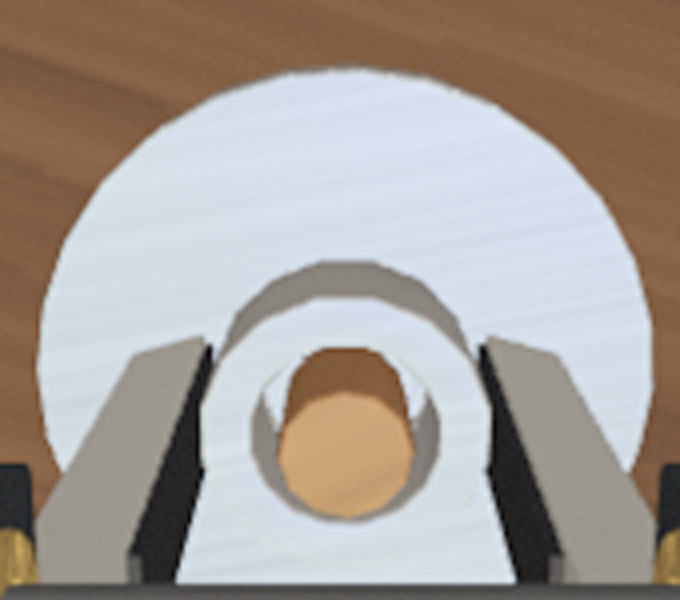

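The outer lid is rising alone, and the knob top at (346,453) is clear of the bore on both sides. I'll go on lifting.

Request:
arm_command --deltas '[{"xyz": [0,0,0.004],"turn": [0,0,0]},{"xyz": [0,0,0.006],"turn": [0,0,0]},{"xyz": [0,0,0.008],"turn": [0,0,0]},{"xyz": [0,0,0.01],"turn": [0,0,0]},{"xyz": [0,0,0.01],"turn": [0,0,0]},{"xyz": [0,0,0.012],"turn": [0,0,0]},{"xyz": [0,0,0.012],"turn": [0,0,0]},{"xyz": [0,0,0.008],"turn": [0,0,0]},{"xyz": [0,0,0.004],"turn": [0,0,0]},{"xyz": [0,0,0],"turn": [0,0,0]},{"xyz": [0,0,0],"turn": [0,0,0]},{"xyz": [0,0,0],"turn": [0,0,0]}]'

```text
clock: 17.27
eef_pos: [538.3, 134.3, 182.2]
eef_rot: [-3.141, 0.001, 0.324]
wrist_force: [-0.0, -0.4, -1.3]
finger_gap: 43.0
```

Run:
```python
from snap import *
c,st=snap('w14');s,st=snap('s14','scene')
im=np.zeros((600,800,3),np.uint8)
im[:,:480]=cv2.resize(s["color"][120:220,320:400],None,fx=6,fy=6,interpolation=cv2.INTER_CUBIC)
im[:300,480:]=cv2.resize(c["color"][150:290,240:390],(320,300))
cv2.imwrite("pics/c14.png",im[:,:,::-1])
```

```text
{'clock': np.float64(17.275), 'eef_pos': array([538.3237, 134.3453, 182.2161]), 'eef_rot': array([-3.1415e+00,  6.0000e-04,  3.2370e-01]), 'wrist_force': array([-0.0202, -0.3637, -1.2682]), 'finger_gap': np.float64(43.0184), 'joints': array([0.1785, 0.3405, 1.5493, 0.    , 1.2523, 1.4256])}
{'clock': np.float64(17.325), 'eef_pos': array([538.3369, 134.328 , 182.2781]), 'eef_rot': array([-3.1415e+00,  5.0000e-04,  3.2380e-01]), 'wrist_force': array([ 0.0985, -0.4302, -1.8514]), 'finger_gap': np.float64(43.0745), 'joints': array([ 0.1785,  0.3404,  1.5493, -0.    ,  1.2524,  1.4255])}
```

View pics/c14.png

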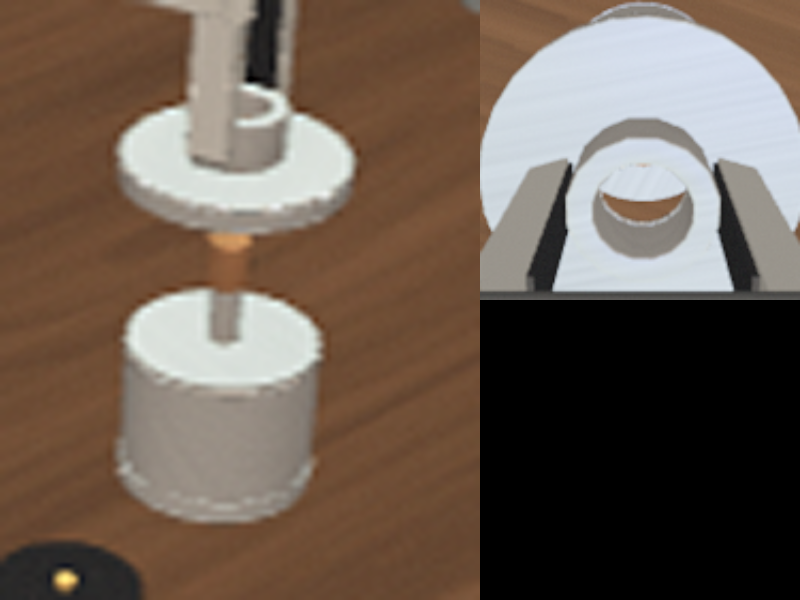

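View pics/s14.png

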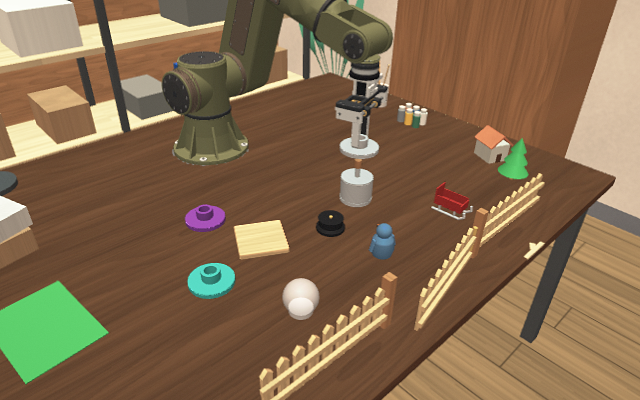

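The outer lid is held level at scene (359,147). It has risen about 92 mm, so the skirt is about 30 mm above the knob top. The inner lid's flange is flush on the tin's rim, and the bystanders are where they stood. I'll hand the job in.

```bash
python3 -c "
from cell import *
print(sign_off())"
```

```text
the job is handed in; nothing more can be done
None
```

The job is done and handed in at about 17.3 s. I lifted both lids by the knob and lowered them gently into the tin. I then let go of the knob, gripped the collar and lifted the outer lid off alone.

**Last checks**
- **Seating:** the lid made contact at TCP z 113.9 mm against a nominal 114, with a push of about 10 N. The last scene picture shows the inner lid's flange level and flush on the tin's rim.
- **Outer lid:** it is held still and level after about 92 mm of rise, where 62 mm was needed. Its skirt is about 30 mm above the knob top.
- **Bystanders:** the sleigh, penguin, globe shell and music box base look unmoved in the scene picture.

**What failed or disagreed**
- **Cameras:** the top camera and the wrist camera differed by about 4 mm in y. I followed the wrist camera. Their tin-to-knob offsets agreed within 1 mm.
- **Refused call:** my first move call was refused for its format, and the arm did not move.

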